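# Rehook the return spring of the finds sieve

### The job

The return spring of the small finds sieve has come off its post. With the spring puller, catch the loop at the spring's free end, stretch the spring and slip the loop well down over the steel post on the head rail, so that it draws the sieve up against its upper stops; keep the fingers off the spring. Then lay the puller down on the bench top without dropping it, and leave the other things on the bench where they are.

Things in the scene. Friction and masses are not known exactly. Their poses are not given: they have to be found in the camera images.
- puller: Spring puller, 163 mm long, 0.14 kg, lying on the flat underside of its dark wooden handle (90 long in x, 20 wide in y, 30 high in z). Origin: centre of the handle's underside; the centre of mass is 18 mm ahead of it. x points to the fork, z up. A 7 mm steel shank leaves the handle at x = 45, z = 21 and splits at x = 81 into a two-tined fork.
- puller_crook (a point): Inside of the fork's two bends, where a caught 3 mm wire lies: x = 112.7, z = 17.7 mm of the puller, same axes. Two tines 3.5 mm thick at y = -7 and +7 (10.5 mm clear between, 17.5 over both) run level at z = 21 from x = 86 to 116, then bend down as prongs 12.5 mm long; the tips lean 12 degrees towards the handle and end at z = 7. The wire lies behind the prongs, under the tines.
- spring: Root of the return spring, with all it carries: 16 close coils of 3 mm wire, 22 mm outside, 48 mm long slack. Origin: on the pin at the sieve's uphill wall, on the spring's axis, 20 mm above the rails; x along the spring, z square to the slope. Swivels 0.5 rad either way from straight uphill and stays where left; lifts by 0.6 rad. 2 N begin to stretch it, then 0.12 N per mm, to 70 mm.
- loop: Closed loop at the spring's free end: 3 mm wire, 32 mm long (x), 28.5 wide (y), clear opening 26 x 22.5 mm with a straight far end. Origin: centre of the opening, 80.5 mm from the spring's root when slack. x along the spring, away from the coils, z square to the loop. Slack, it lies parallel to the slope, held up by the stiff coils, nothing for 15 mm below it; pushed down it does not give.
- post_top (a point): Top of the round-ended steel post, 6 mm thick, standing 36 mm square out of the head rail at the upper end of the stand. Axes: x up the 30 degree slope, y across, z along the post. Hooked on, the post stands in the loop's opening, its far end bears on the uphill side (loop origin at x = -10 mm), and the pull keeps the loop at whatever height it is put.
- sieve (a joint): How far the sieve box (plywood and wire mesh, 185 x 200 x 58 mm, carries the spring's root) has slid down its rails from the upper stops, m: 0 at the stops, at most 0.05. It stays where it is left; about 4 N up the slope moves it. With the sieve at its stops the spring must be 28 mm longer than slack to bear on the post.
- stand: Fixed wooden stand of the sieve, 365 mm long, 260 wide. Origin: on the bench below its middle; x points level to the uphill side, y across, z up. Its two rails slope at 30 degrees. The head rail (45 mm along the slope, 200 across, top flush with the rails) joins them at the upper end; there is nothing farther uphill, and only the sieve's 58 mm walls rise above the rails.
- shard_a: Bystander: painted stucco fragment about 75 x 70 x 30 mm; origin under its centre.
- shard_b: Bystander: painted stucco fragment about 65 x 62 x 26 mm; origin under its centre.
- shard_c: Bystander: painted stucco fragment about 80 x 65 x 32 mm; origin under its centre.
- brush: Bystander: hand brush 190 mm long lying along x, wooden handle; origin under its middle.
- trowel: Bystander: pointing trowel 215 mm long, wooden handle; origin under it near the middle, x to the blade.
- jar: Bystander: closed sample jar, 60 mm across, 85 mm high; origin under its centre.
- line_reel: Bystander: wooden line reel, 56 mm across, 48 mm high; origin under its centre.
Things that resemble listed ones, but are neither listed nor needed, are in the scene too. Leave any turquoise look-alike of the puller alone.

How it is judged:
By the outcome, as a careful person would: the job done as asked, in the order asked, and still so for the second after the job is handed in, with the robot touching nothing.
It also fails if it takes over 72 s, if anything falls off the work surface, if the arm or the gripper's body presses on something with over 40 N, if the wrist force passes 120 N, or if a joint passes its speed limit or range.

### The arm

A 6-joint arm with a two-finger parallel gripper is mounted at the origin on the work surface. World frame = base frame: x ahead of the robot, y to its left, z up, the work surface at z = 0. Lengths are in m, angles in rad, forces in N, time in s.
With the tool pointing down it reaches from about 0.35 to 0.775 m from the base axis. Payload 5.5 kg.
Tool frame: the origin (TCP) lies between the finger pads; the fingertips stand 19 mm ahead of it and the grasp point (between the pads) is the TCP; z points along the fingers, y is the line along which they close (so a half turn about z gives the same grasp; the last joint's range is limited). The gripper opens to 85 mm and grips with 20 to 120 N. Pads are 22 mm wide; open, the fingers measure 114 mm over their backs; the gripper's body (76 mm by 85 mm) begins 54 mm behind the grasp point. The pads swing forward as they close: fully open they stand 13 mm farther back than shut.
Start: joints at [1.191, 0.313, 0.046, 1.304, 0, 1.431], TCP at [0.137, 0.559, 0.25] pointing down, gripper open.
Joint ranges: [-2.76, 2.76], [-0.86, 1.69], [-1.03, 1.26], [-2.2, 2.34], [-1.47, 1.5], [-3.14, 3.14]. Speed limits (rad/s): [2.57, 2.57, 3.14, 3.14, 3.14, 3.14].

### API

Orientations are given as a unit quaternion [w, x, y, z].
In Python, from workcell import env gives the robot as it stands.
- The arm moves only by the tool carry_out, never from a script. Its argument "increments" is a list that holds one entry, the list of rows, each a list of 6 numbers: the shift along the tool's x, y, z each as a share of 50 cm, from -1 to 1, then the turn, a rotation vector about the tool's x, y, z each as a share of 2 pi rad, from -1 to 1. In form: [[[x, y, z, ax, ay, az], ...]]. A call has 1 to 5 rows; each row is the pose to reach, as a shift and turn from the pose commanded when the call began, along the tool's axes at that moment, turning the shorter way round; what a row does not reach only later rows make up. A row lasts 1/8 s, in which the tool goes at most 62.5 mm and 10.7 degrees, less where a joint would pass 70% of its speed; a pose out of reach is approached as far as the arm can. A call with a number of a shift or a turn outside -1 to 1 is refused whole. A call with a gripper value outside its range is refused whole. "jaw" is the closure, from 0 (fully open) to 1 (shut), set as the call begins (left out, the last holds). The fingers move at their own pace and stop on an object; "squeeze" is the grip in N (left out, the last holds). Time passes only in rows, so rows that repeat a pose let the fingers close. It gives the time, the measured TCP pose, the force, the opening and the grip force at its end, in the units of the state.
- env.get_state(): the state, without advancing time (a new reading comes with each control period).
- env.read_camera(name): name is "scene" or "top" or "wrist"; returns a dict with "frame" (480x640x3 uint8, blue, green, red), "z_map" (480x640 float32, m along the optical axis (not along the pixel's ray), 0 where there is no reading), "intrinsics" (3x3 intrinsics, pixels), "R" (3x3) and "t" (3): a world point X has camera coordinates R X + t; the wrist camera has in their place "T_tool_cam" (4x4, takes a point from camera to tool coordinates, whose origin is the TCP and whose axes are the flange's). Camera axes: x right, y down, z forward; pixel columns grow to the right and rows downward; lengths in m; the calibration is good to about 2 mm. A picture is of the moment at which its call begins: read the wrist's pose just before it.
- env.hand_in(): hands the job in; it is judged then, once.
Trained networks look in the newest picture that a camera, given by its name, has taken for a name from the list of things; names that differ only in an ending like _2 or _b are one class to them, and where a whole thing is asked for, a point or a joint stands for the part that bears it (a point fixed in the world has none). Each returns a list of dicts, best first, with "score" (0 to 1); they miss things now and then, are a little off and sometimes report something else, mostly with a low value. They report only what shows in the picture. A call takes as long as a camera call. They do not tell look-alikes from the thing itself.
- env.find_in(camera, name): "position" ([x, y, z] in m, in world coordinates, good to about 4 mm: the middle of the surface that is visible of it).
The state is a dict: "clock": time; "joint_pos": joint angles; "qvel": joint speeds; "tau": joint torques, N m; "tcp_pos": TCP position; "orientation": TCP orientation; "wrist_force": force on the tool from outside, world axes, zero at the start; "ft_torque": the same for the moment, N m; "finger_gap": finger opening in m; "grip_force": force on a finger pad.
Only numpy, scipy, OpenCV 4.12 (cv2) and the standard library are available. Lean on these libraries where they do the work, as an engineer would, in place of code of your own. Each camera call takes 0.05 s, during which the arm holds its last target. There are 200 camera calls.

## Working session

There is one attempt and no reset: what is moved stays moved. The work goes in short steps, Python scripts to look and compute and a tool call to move; the robot and the scene stay as the last step left them, time stands still between calls to the robot, and variables do not carry over. Pictures are saved under pics/ and viewed, at most 12 in all, crops included, and the job is handed in when it is done.

Besides the shell and the picture viewer there is one more tool, called after "Request:" as name(argument=value, ...) on one line, values as JSON. carry_out: Moves the arm, as the interface text tells. Its arguments: {"type":"object","properties":{"increments":{"type":"array","items":{"type":"array","items":{"type":"array","items":{"type":"number","minimum":-1,"maximum":1}}}},"jaw":{"type":"number"},"squeeze":{"type":"number"}},"required":["increments"]}

```bash
mkdir -p pics
cat > h.py <<'E'
import numpy as np, cv2
from workcell import env
from scipy.spatial.transform import Rotation as Ro
def Rq(q): return Ro.from_quat([q[1],q[2],q[3],q[0]])
def cam(name):
    s=env.get_state(); d=env.read_camera(name)
    K=d["intrinsics"]
    if "R" in d and d["R"] is not None: R,t=np.array(d["R"]),np.array(d["t"])
    else:
        T=np.array(d["T_tool_cam"]); W=np.eye(4); W[:3,:3]=Rq(s["orientation"]).as_matrix(); W[:3,3]=s["tcp_pos"]
        W=np.linalg.inv(W@T); R,t=W[:3,:3],W[:3,3]
    d["R"],d["t"]=R,t
    z=d["z_map"]; v,u=np.mgrid[:480,:640]
    P=np.stack([(u-K[0,2])/K[0,0]*z,(v-K[1,2])/K[1,1]*z,z],-1)
    d["W"]=(P-t)@R   # world points per pixel
    return d
def proj(d,X):
    p=(d["R"]@np.atleast_2d(X).T).T+d["t"]; q=(d["intrinsics"]@p.T).T; return q[:,:2]/q[:,2:]
E
python3 - <<'E'
from h import *
a=cam("scene");b=cam("top")
np.savez("c0.npz",**{k+"_"+n:d[k] for n,d in(("s",a),("t",b)) for k in("frame","W","R","t","intrinsics")})
cv2.imwrite("pics/scene0.png",a["frame"]);cv2.imwrite("pics/top0.png",b["frame"])
for c in("scene","top"):
  for n in("puller","puller_crook","spring","loop","post_top","sieve","stand"):
    print(c,n,[(np.round(r["position"],3).tolist(),round(r["score"],2)) for r in env.find_in(c,n)[:4]])
print(env.get_state())
E
```

```text
scene puller [([0.5, -0.414, 0.022], 0.71), ([0.216, -0.271, 0.025], 0.5)]
scene puller_crook [([0.219, -0.274, 0.024], 0.73), ([0.5, -0.415, 0.016], 0.69), ([0.68, 0.419, 0.027], 0.44)]
scene spring []
scene loop []
scene post_top []
scene sieve [([0.519, -0.032, 0.178], 0.73)]
scene stand [([0.541, 0.044, 0.116], 0.69)]
top puller [([0.489, -0.419, 0.029], 0.72), ([0.212, -0.275, 0.03], 0.67)]
top puller_crook [([0.214, -0.282, 0.027], 0.74)]
top spring [([0.515, 0.031, 0.202], 0.72)]
top loop []
top post_top [([0.475, -0.567, 0.021], 0.55), ([0.493, -0.42, 0.03], 0.29)]
top sieve [([0.503, -0.1, 0.122], 0.76)]
top stand [([0.504, -0.022, 0.123], 0.58)]
{'clock': 0.8, 'joint_pos': array([1.19139761e+00, 3.13132098e-01, 4.61403098e-02, 1.30360968e+00,
       1.93503836e-05, 1.43118677e+00]), 'qvel': array([ 0.00054862, -0.00014737,  0.00102135, -0.00028203,  0.00048141,
       -0.00088338]), 'tau': array([ 6.96209227e-04, -4.80388176e+01,  2.98795223e+01, -2.15254504e-04,
       -1.33557060e-04, -1.73386958e-06]), 'tcp_pos': array([0.13659061, 0.55859603, 0.25037836]), 'orientation': array([1.56491696e-05, 1.19607541e-01, 9.92821246e-01, 9.66494837e-05]), 'wrist_force': array([ 0.49059134,  0.31571581, -0.81847162]), 'ft_torque': array([ 0.01388249,  0.03673219, -0.03168115]), 'grip_force': 0.0, 'finger_gap': 0.08573372225392543}
```

View pics/scene0.png

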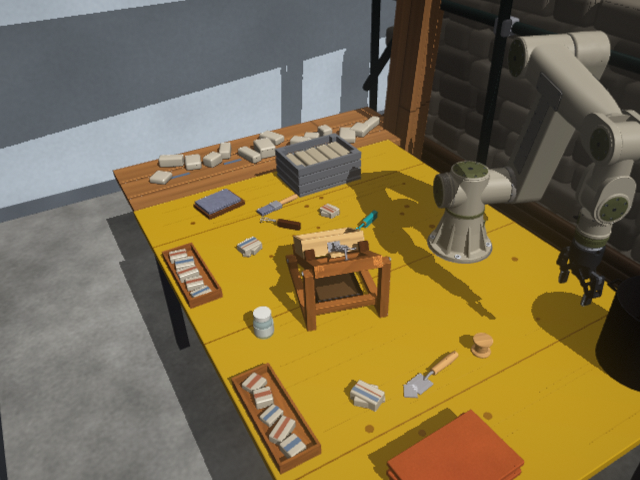

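View pics/top0.png

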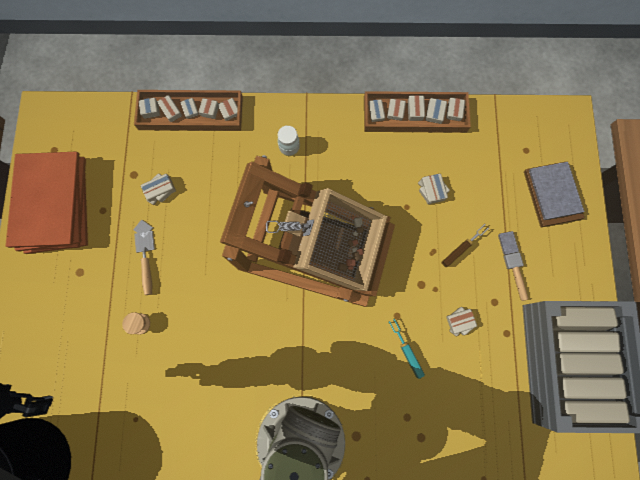

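The scene view shows the stand at (340,270). In the top view the dark puller is at (466,245) with its fork to the upper right, and the turquoise look-alike is at (405,348). The post is at (249,204), with the spring and loop at (272–312,227) and uphill to the left. Next I'll measure these.

Run:
```python
import numpy as np,cv2
c=np.load("c0.npz");W=c["W_t"];f=c["frame_t"]
print("mm/px",np.linalg.norm(W[245,100]-W[245,101])*1e3)
for (u,v) in [(249,204),(247,202),(240,225),(260,180),(232,240),(272,226),(295,228),(310,228),(375,295),(235,255),(262,162),(387,217),(327,192),(300,268),(365,287)]:
  print((u,v),np.round(W[v,u],3))
# puller: dark pixels above table
reg=W[215:275,430:500].reshape(-1,3); m=(reg[:,2]>.01)&(reg[:,2]<.05); p=reg[m]
print("puller",len(p),p.mean(0),p[:,2].max()); u,s,vt=np.linalg.svd(p[:,:2]-p[:,:2].mean(0));print(vt[0],np.ptp((p[:,:2]-p[:,:2].mean(0))@vt[0]))
h=p[p[:,2]>.026];print("handle",len(h),h.mean(0)); u,s,vt=np.linalg.svd(h[:,:2]-h[:,:2].mean(0));q=(h[:,:2]-h[:,:2].mean(0))@vt.T;print(vt[0],np.ptp(q,axis=0))
A=cv2.resize(f[150:310,215:400],None,fx=3,fy=3,interpolation=cv2.INTER_CUBIC)
B=cv2.resize(f[215:275,435:497],None,fx=3.8,fy=3.8,interpolation=cv2.INTER_CUBIC)
M=np.zeros((480,800,3),np.uint8);M[:A.shape[0],:A.shape[1]]=A;M[:B.shape[0],560:560+B.shape[1]]=B
cv2.imwrite("pics/crop0.png",M)
# head rail/rails plane
reg=W[160:300,220:310].reshape(-1,3);reg=reg[(reg[:,2]>.05)]
best=None
rng=np.random.default_rng(0)
for _ in range(1000):
  a=reg[rng.choice(len(reg),3,False)];n=np.cross(a[1]-a[0],a[2]-a[0]);
  if np.linalg.norm(n)<1e-6: continue
  n/=np.linalg.norm(n);n*=np.sign(n[2])
  if abs(n[2]-.866)>.03: continue
  k=abs((reg-a[0])@n)<.003
  if best is None or k.sum()>best.sum():best=k
q=reg[best];cc=q.mean(0);n=np.linalg.svd(q-cc)[2][2];n*=np.sign(n[2]);print("plane",best.sum(),cc,n,np.degrees(np.arccos(n[2])))
```

```text
mm/px 2.5610553267367675
(249, 204) [0.551 0.115 0.251]
(247, 202) [0.561 0.123 0.234]
(240, 225) [0.507 0.137 0.231]
(260, 180) [0.617 0.096 0.225]
(232, 240) [0.471 0.153 0.237]
(272, 226) [0.562 0.09  0.003]
(295, 228) [0.509 0.014 0.196]
(310, 228) [ 0.511 -0.021  0.19 ]
(375, 295) [ 0.367 -0.188  0.055]
(235, 255) [0.441 0.149 0.212]
(262, 162) [0.667 0.095 0.212]
(387, 217) [ 0.584 -0.228  0.024]
(327, 192) [ 0.595 -0.061  0.205]
(300, 268) [0.418 0.002 0.17 ]
(365, 287) [ 0.38  -0.156  0.117]
puller 343 [ 0.49560206 -0.42622162  0.02735659] 0.03670093963420734
[-0.62678937  0.77918873] 0.17567300008915504
handle 239 [ 0.48806449 -0.41688372  0.0300945 ]
[-0.65488922  0.75572489] [0.1511574  0.02005706]
plane 2404 [0.54534105 0.09728503 0.21518917] [-0.14441693 -0.49251426  0.85823858] 30.880617895235048
```

View pics/crop0.png

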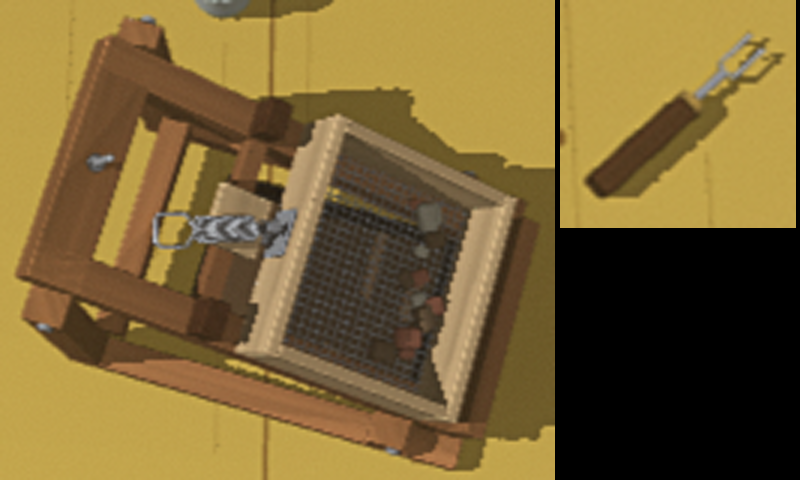

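The crop shows the loop far end at (155,230), spring root at (280,235) and post at (100,160). The puller handle runs from (600,185) to (692,103), with the fork tips at about (780,55). The slope fit gives uphill of about (0.28,0.96) in xy at 30°. Next I'll fly past the stand for a close look.

```bash
cat >> h.py <<'E'
import json,os
def tool(xdir,zdir):
    z=np.array(zdir,float);z/=np.linalg.norm(z);x=np.array(xdir,float);x-=x@z*z;x/=np.linalg.norm(x)
    return np.stack([x,np.cross(z,x),z],1)
def cmd():
    if os.path.exists("cmd.json"):
        c=json.load(open("cmd.json"));return np.array(c["p"]),np.array(c["R"])
    s=env.get_state();return np.array(s["tcp_pos"]),Rq(s["orientation"]).as_matrix()
def plan(p,R,nd=4):
    "row from the commanded pose to (p,R); then takes it as commanded"
    p0,R0=cmd();d=R0.T@(np.array(p)-p0)/.5;w=Ro.from_matrix(R0.T@R).as_rotvec()/(2*np.pi)
    row=np.round(np.r_[d,w],nd)
    n=max(np.linalg.norm(d)*.5/.0625,np.linalg.norm(w)*360/10.7)
    p1=p0+R0@(row[:3]*.5);R1=R0@Ro.from_rotvec(row[3:]*2*np.pi).as_matrix()
    json.dump({"p":p1.tolist(),"R":R1.tolist()},open("cmd.json","w"))
    print(row.tolist(),"min rows %.1f"%n)
E
python3 - <<'E'
from h import *
R=tool([np.cos(2.28),np.sin(2.28),0],[0,0,-1])
R1=tool([np.cos(1.29+.5),np.sin(1.29+.5),0],[0,0,-1])
plan([.42,.10,.42],R1)
plan([.46,-.39,.25],R)
print(env.read_camera("wrist")["T_tool_cam"])
E
```

```text
[-0.7684, -0.7563, -0.3394, 0.0, -0.0, 0.1769] min rows 9.0
[-0.9739, -0.1353, 0.3398, 0.0, -0.0, -0.0779] min rows 8.3
[[-1.73114516e-04 -9.58334766e-01 -2.85647416e-01  7.24736858e-02]
 [ 9.99999973e-01 -2.10115607e-04  9.88861742e-05 -8.97746227e-04]
 [-1.54785039e-04 -2.85647391e-01  9.58334777e-01 -1.24006246e-01]
 [ 0.00000000e+00  0.00000000e+00  0.00000000e+00  1.00000000e+00]]
```

```bash
rm -f cmd.json
cat >> h.py <<'E'
def go(p,R,nd=4,rows=4.5):
    p0,R0=cmd();w=Ro.from_matrix(R0.T@R).as_rotvec();p=np.array(p)
    n=int(np.ceil(max(np.linalg.norm(p-p0)/.0625,np.linalg.norm(w)*57.3/10.7)/rows)) or 1
    for k in range(1,n+1): plan(p0+(p-p0)*k/n,R0@Ro.from_rotvec(w*k/n).as_matrix(),nd)
E
python3 - <<'E'
from h import *
go([.42,.10,.42],tool([np.cos(1.79),np.sin(1.79),0],[0,0,-1]),3)
E
```

```text
[-0.256, -0.252, -0.113, 0.0, -0.0, 0.059] min rows 3.0
[-0.33, -0.142, -0.113, 0.0, -0.0, 0.059] min rows 3.0
[-0.359, -0.013, -0.113, 0.0, -0.0, 0.059] min rows 3.0
```

Request:
carry_out(increments=[[[-0.256,-0.252,-0.113,0,0,0.059],[-0.256,-0.252,-0.113,0,0,0.059],[-0.256,-0.252,-0.113,0,0,0.059],[-0.256,-0.252,-0.113,0,0,0.059]]])

```text
clock: 1.35
tcp_pos: [0.233, 0.4037, 0.3088]
orientation: [0.001, 0.303, 0.953, 0.001]
wrist_force: [-0.6, 0.3, -0.7]
finger_gap: 0.0855
grip_force: 0.0
```

Request:
carry_out(increments=[[[-0.33,-0.142,-0.113,0,0,0.059],[-0.33,-0.142,-0.113,0,0,0.059],[-0.33,-0.142,-0.113,0,0,0.059],[-0.33,-0.142,-0.113,0,0,0.059]]])

```text
clock: 1.85
tcp_pos: [0.3279, 0.251, 0.3644]
orientation: [0.001, 0.474, 0.881, 0.001]
wrist_force: [-0.2, 0.6, -0.1]
finger_gap: 0.0853
grip_force: 0.0
```

Request:
carry_out(increments=[[[-0.359,-0.013,-0.113,0,0,0.059],[-0.359,-0.013,-0.113,0,0,0.059],[-0.359,-0.013,-0.113,0,0,0.059],[-0.359,-0.013,-0.113,0,0,0.059],[-0.359,-0.013,-0.113,0,0,0.059]]])

```text
clock: 2.48
tcp_pos: [0.4197, 0.1012, 0.419]
orientation: [-0.001, 0.625, 0.78, -0.0]
wrist_force: [-0.6, 0.1, 0.2]
finger_gap: 0.0852
grip_force: 0.0
```

Run:
```python
from h import *
s=env.get_state();print(s["clock"],s["tcp_pos"],cmd()[0],s["joint_pos"],Rq(s["orientation"]).as_matrix()[:,0],cmd()[1][:,0])
d=cam("wrist");np.savez("c1.npz",**{k:d[k] for k in("frame","W","R","t","intrinsics","z_map")})
cv2.imwrite("pics/w1.png",d["frame"])
for n in("loop","spring","post_top","sieve"): print(n,[(np.round(r["position"],4).tolist(),round(r["score"],2)) for r in env.find_in("wrist",n)[:4]])
```

```text
2.475 [0.41965026 0.10123727 0.41904844] [0.41990231 0.10021503 0.4197794 ] [4.97533080e-02 4.11743833e-02 1.24494703e-01 1.65560917e+00
 8.59239383e-04 1.40096019e+00] [-0.21782747  0.97598667  0.00109914] [-2.17172547e-01  9.76133220e-01  1.47585468e-04]
loop [([0.5069, 0.0675, 0.2136], 0.81)]
spring [([0.5126, 0.0398, 0.2041], 0.67)]
post_top [([0.5497, 0.1182, 0.2366], 0.54), ([0.509, 0.0303, 0.1814], 0.24)]
sieve [([0.5028, -0.0826, 0.1608], 0.68)]
```

View pics/w1.png

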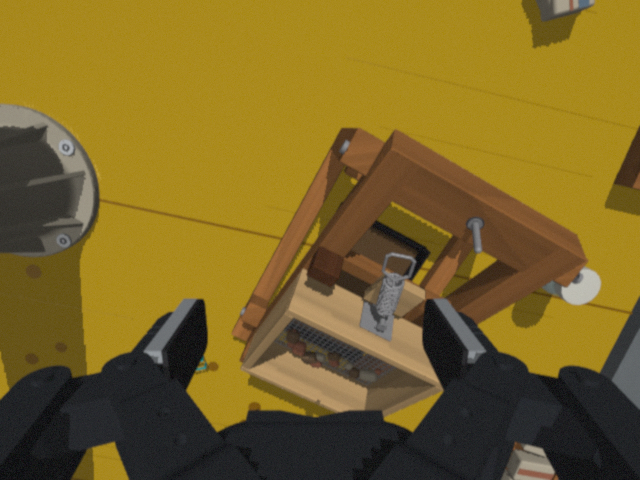

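The wrist view shows the post with its base at (474,223) and top at (478,249). The loop is around (398,266), and the coils run down to the root at (380,325). Now I'll fit these from depth.

Run:
```python
import numpy as np,cv2
c=np.load("c1.npz");W=c["W"];f=c["frame"]
# head rail top patch
def ransac(reg):
  best=None;rng=np.random.default_rng(0)
  for _ in range(800):
    a=reg[rng.choice(len(reg),3,False)];n=np.cross(a[1]-a[0],a[2]-a[0])
    if np.linalg.norm(n)<1e-7: continue
    n/=np.linalg.norm(n);n*=np.sign(n[2])
    if abs(n[2]-.866)>.05: continue
    k=abs((reg-a[0])@n)<.0015
    if best is None or k.sum()>best.sum():best=k
  q=reg[best];c0=q.mean(0);n=np.linalg.svd(q-c0)[2][2];return c0,n*np.sign(n[2]),len(q)
m=np.zeros((480,640),np.uint8);cv2.fillPoly(m,[np.array([[395,140],[578,240],[555,268],[380,185],[340,250],[325,245]])],1)
reg=W[(m>0)&(W[...,2]>.1)]
c0,n,k=ransac(reg);print("plane",c0,n,k,np.degrees(np.arccos(n[2])))
u=np.array([-n[0],-n[1]]);u/=np.linalg.norm(u);print("uphill yaw",np.arctan2(u[1],u[0]))
s30,c30=.5,3**.5/2
ex=np.r_[u*c30,s30];ez=np.r_[-u*s30,c30];ey=np.cross(ez,ex)
o=c0+ (0)*ez
L=lambda P:np.stack([(P-o)@ex,(P-o)@ey,(P-o)@ez],-1)
h=L(W)*1e3
print("post px");
for r in range(218,256,3):
  row=[(x,h[r,x].round(0).tolist()) for x in range(464,490) if 5<h[r,x,2]<45]
  if row: print(r,row[0][0],row[-1][0],"mean",np.mean([q[1] for q in row],0).round(1),"max z",max(q[1][2] for q in row))
print("loop/spring")
for r in range(248,335,4):
  row=[(x,h[r,x]) for x in range(365,422) if 8<h[r,x,2]<45]
  if row:
    xs=[q[0] for q in row];H=np.array([q[1] for q in row]);print(r,xs[0],xs[-1],len(xs),"first",H[0].round(1),"last",H[-1].round(1),"med",np.median(H,0).round(1))
# uphill edge of the head rail
np.savez("frame.npz",o=o,ex=ex,ey=ey,ez=ez)
A=cv2.resize(f[205:340,340:500],None,fx=4.4,fy=4.4,interpolation=cv2.INTER_CUBIC);cv2.imwrite("pics/w1c.png",A)
```

```text
plane [0.52894942 0.12951211 0.2322152 ] [-0.13593487 -0.47908995  0.86717618] 7460 29.86786659157668
uphill yaw 1.2943269921120337
post px
227 472 478 mean [  3.1 -27.1   8. ] max z 9.0
230 472 479 mean [  3.6 -27.2  11.9] max z 13.0
233 472 479 mean [  3.2 -27.2  15.5] max z 18.0
236 473 479 mean [  3.6 -27.   19.4] max z 20.0
239 473 480 mean [  3.9 -27.2  23.1] max z 24.0
242 473 480 mean [  3.4 -27.   26.5] max z 28.0
245 473 480 mean [  3.2 -27.2  30. ] max z 32.0
248 474 481 mean [  3.2 -27.6  33.2] max z 34.0
251 474 481 mean [  2.1 -28.5  35.1] max z 37.0
loop/spring
256 385 408 23 first [-62.9  18.8  20.3] last [-50.1   2.2  19.7] med [-55.6  10.4  21.1]
260 384 414 8 first [-67.8  16.7  20.5] last [-50.1  -4.4  20.7] med [-58.3   6.4  21.5]
264 383 414 7 first [-73.3  14.3  20.2] last [-53.   -6.6  22.3] med [-70.5  11.9  20.8]
268 382 413 6 first [-78.5  12.2  20.4] last [-57.8  -8.9  22.5] med [-68.1   1.6  21.7]
272 382 412 9 first [-81.7   9.9  22. ] last [-64.4 -12.3  20.9] med [-80.5   6.   21.5]
276 384 410 25 first [-90.5   2.7  17. ] last [-69.1 -13.4  22.1] med [
[... 686 characters left out ...]
   9.6]
308 365 412 47 first [-154.1  -12.    13.2] last [-122.5  -52.6    9.2] med [-127.4  -21.6   13.2]
312 365 407 41 first [-152.5  -12.1   19.6] last [-132.1  -52.8    9.3] med [-135.3  -25.1   17.4]
316 365 402 30 first [-152.6  -13.    24.6] last [-142.5  -53.3    9. ] med [-152.3  -26.1   20.9]
320 365 394 30 first [-152.2  -13.6   29.8] last [-155.9  -51.4    8.5] med [-152.3  -27.6   24.6]
324 365 403 39 first [-152.6  -14.7   34.3] last [-155.5  -63.5    8.1] med [-152.8  -28.3   26.8]
328 365 409 45 first [-154.4  -16.3   37.8] last [-154.9  -71.4    9.9] med [-153.   -42.3   25.3]
332 365 418 54 first [-156.2  -17.9   41.3] last [-154.5  -83.6    9.5] med [-155.3  -48.8   27.1]
```

View pics/w1c.png

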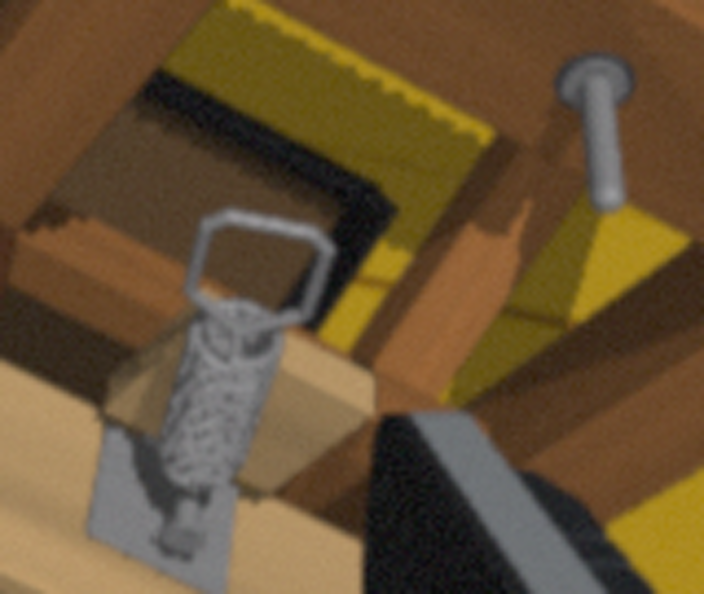

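The crop shows the loop's straight far end from (228,213) to (303,224), its side wires at x≈192 and 328, and the post base at (597,85). A model fit will refine this.

```bash
cat >> h.py <<'E'
def fr():
    z=np.load("frame.npz");return z["o"],np.stack([z["ex"],z["ey"],z["ez"]])  # local=(P-o)@B.T
def fit_loop(d,root0=(-144,-27),th0=.4):
    from scipy.optimize import least_squares
    o,B=fr();h=(d["W"]-o)@B.T*1e3;f=d["frame"].astype(int)
    gray=(f.max(-1)-f.min(-1))<40
    m=gray&(h[...,2]>16)&(h[...,2]<27)&(d["z_map"]>0)
    q0=np.array(root0);r=np.hypot(*(h[...,:2]-q0).transpose(2,0,1))
    m&=(r>76)&(r<105)&(np.abs(np.arctan2(h[...,1]-q0[1],h[...,0]-q0[0]))<.75)
    P=h[m]
    def res(a):
        c,s=np.cos(a[2]),np.sin(a[2]);x=P[:,0]-a[0];y=P[:,1]-a[1]
        X=c*x+s*y;Y=-s*x+c*y
        # rounded box outline, centreline half sizes 14.5 x 12.75, corner 4
        k=4;qx=abs(X)-14.5+k;qy=abs(Y)-12.75+k
        return np.hypot(np.maximum(qx,0),np.maximum(qy,0))+np.minimum(np.maximum(qx,qy),0)-k
    P=P[:]
    c0=[root0[0]+80.5*np.cos(th0),root0[1]+80.5*np.sin(th0),th0]
    s=least_squares(res,c0,loss="soft_l1",f_scale=1.0)
    return s.x,len(P),np.median(abs(s.fun)),np.median(P[:,2])
E
python3 - <<'E'
from h import *
c=np.load("c1.npz");d={k:c[k] for k in c.files}
for t in(.2,.4,.5): print(fit_loop(d,th0=t))
o,B=fr();cp=-d["R"].T@d["t"];print("cam local",(cp-o)@B.T*1e3)
# post visible surface -> axis
h=(d["W"]-o)@B.T*1e3;m=np.zeros((480,640),bool);m[226:250,468:486]=1;P=h[m&(h[...,2]>5)&(h[...,2]<34)]
from scipy.optimize import least_squares
s=least_squares(lambda a:np.hypot(P[:,0]-a[0],P[:,1]-a[1])-3,[5,-27],loss="soft_l1",f_scale=.5);print("post",s.x,len(P),h[m][:,2].max())
E
```

```text
(array([-65.30834776,   2.76034715,   1.96611216]), 186, np.float64(1.1573387715132737), np.float64(21.185322544272246))
(array([-66.66631757,   2.04010548,   0.39229648]), 186, np.float64(0.6913665994817015), np.float64(21.185322544272246))
(array([-65.30825831,   2.76013279,  -1.17550429]), 186, np.float64(1.157575382506554), np.float64(21.185322544272246))
cam local [160.73736271 131.49492526 266.21681941]
post [  5.1907594 -25.0934564] 181 266.2168194148594
```

Run:
```python
from h import *
go([.47,-.39,.20],tool([np.cos(2.285),np.sin(2.285),0],[0,0,-1]),3)
```

```text
[-0.489, -0.058, 0.22, 0.0, -0.0, -0.039] min rows 4.3
[-0.461, -0.174, 0.219, 0.0, -0.0, -0.04] min rows 4.3
```

Request:
carry_out(increments=[[[-0.489,-0.058,0.22,0,0,-0.039],[-0.489,-0.058,0.22,0,0,-0.039],[-0.489,-0.058,0.22,0,0,-0.039],[-0.489,-0.058,0.22,0,0,-0.039],[-0.489,-0.058,0.22,0,0,-0.039]]])

```text
clock: 3.35
tcp_pos: [0.4441, -0.1461, 0.308]
orientation: [-0.001, 0.526, 0.85, -0.0]
wrist_force: [0.6, 0.6, -0.1]
finger_gap: 0.0852
grip_force: 0.0
```

Request:
carry_out(increments=[[[-0.461,-0.174,0.219,0,0,-0.04],[-0.461,-0.174,0.219,0,0,-0.04],[-0.461,-0.174,0.219,0,0,-0.04],[-0.461,-0.174,0.219,0,0,-0.04],[-0.461,-0.174,0.219,0,0,-0.04]]])

```text
clock: 3.98
tcp_pos: [0.4698, -0.3912, 0.1977]
orientation: [-0.001, 0.415, 0.91, 0.0]
wrist_force: [-0.8, 0.5, 0.0]
finger_gap: 0.0855
grip_force: 0.0
```

Run:
```python
from h import *
s=env.get_state();print(s["clock"],s["tcp_pos"],cmd()[0],s["joint_pos"])
d=cam("wrist");cv2.imwrite("pics/w2.png",d["frame"])
W=d["W"];np.savez("c2.npz",**{k:d[k] for k in("frame","W","R","t","intrinsics","z_map")})
q=(W-[.488,-.417,0]);m=(abs(W[...,2]-.029)<.006)&(np.hypot(q[...,0],q[...,1])<.09)
f=d["frame"].astype(int);m&=(f.sum(-1)<250)  # dark handle
P=W[m];print(len(P),P.mean(0),np.median(P[:,2]))
r=cv2.minAreaRect((P[:,:2]*1e3).astype(np.float32));print("rect",r)
st=W[(W[...,2]>.014)&(W[...,2]<.029)&(np.hypot(q[...,0],q[...,1])<.17)&(f.sum(-1)>250)]
print("steel",len(st),st.mean(0))
```

```text
3.975 [ 0.46975894 -0.39122625  0.19766756] [ 0.47004939 -0.38977684  0.20020214] [-8.25629600e-01  4.04372064e-01  4.85992247e-02  1.21772635e+00
 -9.70991531e-05  3.10989050e-02]
2394 [ 0.48473035 -0.41400546  0.02987102] 0.030087970836759084
rect ((489.56768798828125, -419.345458984375), (19.98693084716797, 100.74851989746094), 41.61211395263672)
steel 3514 [ 0.46173113 -0.4908242   0.02084942]
```

View pics/w2.png

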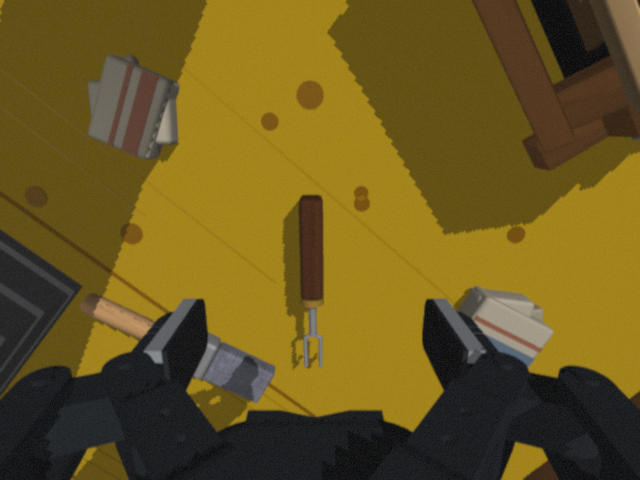

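The handle runs from (312,195) to (314,305) and the fork tips reach (313,367), lined up between the fingers. The brush at (230,365) and the shard at (505,325) lie to either side.

Run:
```python
from h import *
c=np.load("c2.npz");W=c["W"]
m=np.zeros((480,640),bool);m[188:306,292:332]=1
P=W[m&(W[...,2]>.026)&(W[...,2]<.034)]
a=np.linalg.svd(P[:,:2]-P[:,:2].mean(0))[2][0];a*=np.sign(a[0]);b=np.array([-a[1],a[0]])
print("axis",a,"yaw",np.arctan2(a[1],a[0]))
s=P[:,:2]@a;t=P[:,:2]@b;print("handle",np.percentile(s,[0,1,99,100]),np.percentile(t,[1,50,99]),len(P))
m[:]=0;m[306:372,300:326]=1;F=W[m&(W[...,2]>.01)&(W[...,2]<.027)]
s2=F[:,:2]@a;t2=F[:,:2]@b;print("fork",np.percentile(s2,[0,1,50,99,100]),np.percentile(t2,[1,50,99]),F[:,2].mean())
s0=np.percentile(s,.5)+.045;t0=(np.percentile(t,1)+np.percentile(t,99))/2
o=a*s0+b*t0;print("origin",o)
```

```text
axis [ 0.66529879 -0.7465772 ] yaw -0.8429023671274019
handle [0.58840407 0.58936689 0.68101138 0.6836084 ] [0.07683334 0.08659031 0.09606685] 2444
fork [0.68733291 0.68792749 0.71695191 0.74976566 0.75069443] [0.07795173 0.08634403 0.09501617] 0.023380824843535247
origin [ 0.48638263 -0.41586141]
```

Run:
```python
from h import *
c=np.load("c2.npz");W=c["W"]
a=np.array([.6653,-.7466]);b=np.array([.7466,.6653]);o=np.array([.4864,-.4159])
s=(W[...,:2]-o)@a;t=(W[...,:2]-o)@b
m=(abs(s-.012)<.05)&(abs(t)<.07)&(abs(t)>.016)&(W[...,2]<.1);print("clear, max z",W[...,2][m].max())
R=tool([-a[0],-a[1],0],[0,0,-1]);p=np.r_[o+.012*a,0]
go(p+[0,0,.085],R);go(p+[0,0,.0235],R)
```

```text
clear, max z 0.003133659328829236
[-0.0849, -0.0093, 0.2304, 0.0, -0.0, -0.002] min rows 2.0
[-0.0, -0.0, 0.123, 0.0, -0.0, -0.0] min rows 1.0
```

Request:
carry_out(increments=[[[-0.0849,-0.0093,0.2304,0,0,-0.002],[-0.0849,-0.0093,0.2304,0,0,-0.002],[-0.0849,-0.0093,0.2304,0,0,-0.002],[-0.0849,-0.0093,0.2304,0,0,-0.002]]], jaw=0.4)

```text
clock: 4.53
tcp_pos: [0.4951, -0.4239, 0.087]
orientation: [0.0, 0.408, 0.913, -0.0]
wrist_force: [1.2, -0.4, -0.3]
finger_gap: 0.051
grip_force: 0.0
```

Request:
carry_out(increments=[[[0,0,0.06,0,0,0],[0,0,0.123,0,0,0],[0,0,0.123,0,0,0],[0,0,0.123,0,0,0],[0,0,0.123,0,0,0]]])

```text
clock: 5.15
tcp_pos: [0.4956, -0.426, 0.0264]
orientation: [0.002, 0.409, 0.913, -0.001]
wrist_force: [0.1, -0.3, 0.3]
finger_gap: 0.0511
grip_force: 0.0
```

```bash
python3 -c "
from h import *
s=env.get_state();print(s['clock'],s['tcp_pos'],cmd()[0],s['finger_gap'],s['wrist_force'])"
```

```text
5.15 [ 0.49556348 -0.42598631  0.02635355] [ 0.49438882 -0.42484331  0.02349773] 0.05105567519230687 [ 0.10850784 -0.30663929  0.29739273]
```

Request:
carry_out(increments=[[[0,0,0,0,0,0],[0,0,0,0,0,0],[0,0,0,0,0,0],[0,0,0,0,0,0],[0,0,0,0,0,0]]], jaw=1, squeeze=70)

```text
clock: 5.78
tcp_pos: [0.4948, -0.4254, 0.0245]
orientation: [0.001, 0.409, 0.912, -0.0]
wrist_force: [-0.3, 0.3, 6.0]
finger_gap: 0.0188
grip_force: 69.7
```

Run:
```python
from h import *
S=[env.get_state()];s=S[0];print(s['tcp_pos'],s['finger_gap'],s['grip_force'],s['wrist_force'])
p,R=cmd();o,B=fr()
go(p+[0,0,.10],R)
# pre-pose: puller x along -spring dir at swivel .392 (level to the slope); stay high over the uphill side first
def pose(crook,th,pitch=0):  # crook local mm, puller x = -(loop x)
    xl=-np.array([np.cos(th),np.sin(th),0]);zl=np.array([0,0,1.])
    yl=np.cross(zl,xl);r=Ro.from_rotvec(yl*pitch).as_matrix();xl,zl=r@xl,r@zl
    xw,zw=B.T@xl,B.T@zl
    tcp=np.array(crook)/1e3@B+o-(112.7-12)*1e-3*xw+(23.5-17.7)*1e-3*zw
    return tcp,tool(-xw,-zw)
p,R=pose([-55.1,7,90],.392);print("above loop",p,R)
```

```text
[ 0.49478393 -0.42543016  0.02453466] 0.01884041343238371 69.73862528800964 [-0.33608003  0.32621243  5.96381085]
[0.0, 0.0, -0.2, 0.0, 0.0, 0.0] min rows 1.6
above loop [0.48110396 0.1274702  0.33416122] [[-0.14906971  0.97936272  0.13648038]
 [ 0.8742233   0.06603419  0.48101258]
 [ 0.46207342  0.19101874 -0.8660254 ]]
```

Request:
carry_out(increments=[[[0,0,-0.03,0,0,0],[0,0,-0.1,0,0,0],[0,0,-0.2,0,0,0],[0,0,-0.2,0,0,0]]])

```text
clock: 6.28
tcp_pos: [0.4964, -0.4272, 0.129]
orientation: [0.004, 0.409, 0.912, -0.002]
wrist_force: [0.9, -0.5, -1.6]
finger_gap: 0.0191
grip_force: 68.8
```

```bash
cat >> h.py <<'E'
LX,LZ=12.,23.5   # TCP in puller frame, mm
def pose(crook,th,pitch=0,dy=0):
    "TCP pose for crook (mm, slope frame), loop direction th; pitch>0: fork nose down"
    o,B=fr();xl=-np.array([np.cos(th),np.sin(th),0]);zl=np.array([0,0,1.])
    yl=np.cross(zl,xl);r=Ro.from_rotvec(yl*pitch).as_matrix();xl,zl=r@xl,r@zl
    xw,zw,yw=B.T@xl,B.T@zl,B.T@yl
    tcp=np.array(crook)/1e3@B+o-(112.7-LX)*1e-3*xw+(LZ-17.7)*1e-3*zw-dy*1e-3*yw
    return tcp,tool(-xw,-zw)
E
python3 - <<'E'
from h import *
s=env.get_state();print(s['tcp_pos'],s['finger_gap'],s['wrist_force'],s['ft_torque'])
p,R=pose([-57,6,80],.392)
p0,R0=cmd()
w=Ro.from_matrix(R0.T@R).as_rotvec()
print(np.degrees(w))
go([.46,-.20,.42],R0@Ro.from_rotvec(w*.4).as_matrix(),3)
go(p,R,3);print(cmd()[0],p)
E
```

```text
[ 0.49643638 -0.42717961  0.12901792] 0.019066547716270005 [ 0.90522387 -0.47184299 -1.55100227] [ 0.02779328 -0.00875747 -0.02960682]
[-19.57646676  23.32953028  34.26901189]
[0.191, 0.124, -0.296, -0.011, 0.013, 0.019] min rows 3.0
[0.228, 0.119, -0.271, -0.011, 0.013, 0.019] min rows 3.0
[0.258, 0.16, 0.163, -0.016, 0.019, 0.029] min rows 2.8
[0.259, 0.093, 0.207, -0.016, 0.02, 0.028] min rows 2.8
[0.48273422 0.13032306 0.32468931] [0.48298165 0.1304244  0.32455097]
```

Request:
carry_out(increments=[[[0.191,0.124,-0.296,-0.011,0.013,0.019],[0.191,0.124,-0.296,-0.011,0.013,0.019],[0.191,0.124,-0.296,-0.011,0.013,0.019],[0.191,0.124,-0.296,-0.011,0.013,0.019],[0.191,0.124,-0.296,-0.011,0.013,0.019]]])

```text
clock: 6.9
tcp_pos: [0.477, -0.3123, 0.2706]
orientation: [-0.023, 0.462, 0.885, 0.048]
wrist_force: [-0.2, -0.9, -1.4]
finger_gap: 0.0187
grip_force: 68.9
```

Request:
carry_out(increments=[[[0.228,0.119,-0.271,-0.011,0.013,0.019],[0.228,0.119,-0.271,-0.011,0.013,0.019],[0.228,0.119,-0.271,-0.011,0.013,0.019],[0.228,0.119,-0.271,-0.011,0.013,0.019],[0.228,0.119,-0.271,-0.011,0.013,0.019]]])

```text
clock: 7.52
tcp_pos: [0.4605, -0.2009, 0.4176]
orientation: [-0.047, 0.513, 0.852, 0.096]
wrist_force: [-0.5, 0.6, -2.4]
finger_gap: 0.0188
grip_force: 68.9
```

Request:
carry_out(increments=[[[0.258,0.16,0.163,-0.016,0.019,0.029],[0.258,0.16,0.163,-0.016,0.019,0.029],[0.258,0.16,0.163,-0.016,0.019,0.029],[0.258,0.16,0.163,-0.016,0.019,0.029],[0.258,0.16,0.163,-0.016,0.019,0.029]]])

```text
clock: 8.15
tcp_pos: [0.4716, -0.0355, 0.3705]
orientation: [-0.081, 0.583, 0.792, 0.164]
wrist_force: [-0.2, -1.2, -1.8]
finger_gap: 0.019
grip_force: 68.7
```

Request:
carry_out(increments=[[[0.259,0.093,0.207,-0.016,0.02,0.028],[0.259,0.093,0.207,-0.016,0.02,0.028],[0.259,0.093,0.207,-0.016,0.02,0.028],[0.259,0.093,0.207,-0.016,0.02,0.028],[0.259,0.093,0.207,-0.016,0.02,0.028]]])

```text
clock: 8.78
tcp_pos: [0.4833, 0.1291, 0.3243]
orientation: [-0.114, 0.642, 0.722, 0.232]
wrist_force: [-0.6, 0.3, -0.7]
finger_gap: 0.0188
grip_force: 68.9
```

Run:
```python
from h import *
s=env.get_state();p,R=cmd();print(s['clock'],s['tcp_pos'],p,s['finger_gap'],s['joint_pos'].round(2),np.degrees(Ro.from_matrix(R.T@Rq(s["orientation"]).as_matrix()).as_rotvec()))
d=cam("wrist");np.savez("c3.npz",**{k:d[k] for k in("frame","W","R","t","intrinsics","z_map")})
cv2.imwrite("pics/w3.png",d["frame"])
```

```text
8.775 [0.48330352 0.12909294 0.32434407] [0.48273422 0.13032306 0.32468931] 0.018807415992672015 [-0.19  0.04 -0.2   1.29  0.52  1.27] [ 0.00711531 -0.04548671  0.07836948]
```

View pics/w3.png

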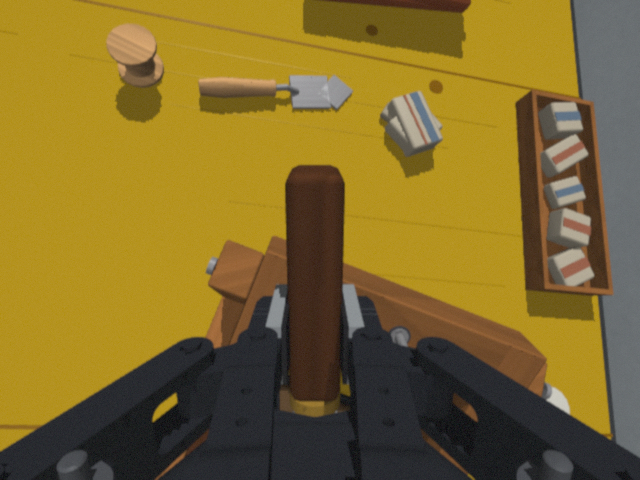

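The fingers hide the fork. The handle shows from (315,170) to (315,405), so I'll take the in-hand pose from it and check the fork and loop with the top camera.

Run:
```python
from h import *
c=np.load("c3.npz");s=env.get_state();Rt=Rq(s["orientation"]).as_matrix()
L=(c["W"]-s["tcp_pos"])@Rt*1e3   # tool frame mm
m=np.zeros((480,640),bool);m[160:400,270:360]=1
f=c["frame"].astype(int);m&=(L[...,2]<12)&(L[...,2]>-25)&(f[...,2]>f[...,0]+15)&(c["z_map"]>0)
P=L[m];print(len(P),"z",np.percentile(P[:,2],[2,50,98]),"rear x",np.percentile(P[:,0],[99,99.8]))
Q=P[P[:,0]>15]
top=Q[Q[:,2]<np.percentile(P[:,2],50)+1.5]
for lo in(15,25,35,45): 
  q=top[(top[:,0]>lo)&(top[:,0]<lo+10)]
  if len(q): print(lo,"y",np.percentile(q[:,1],[1,99]),"mid",np.percentile(q[:,1],[1,99]).mean(),"z",np.median(q[:,2]))
d=cam("top");o,B=fr();h=(d["W"]-o)@B.T*1e3
np.savez("c4.npz",**{k:d[k] for k in("frame","W","R","t","intrinsics","z_map")})
g=cv2.resize(d["frame"][170:270,220:345],None,fx=6,fy=6,interpolation=cv2.INTER_CUBIC)
def L2W(q): return np.array(q)/1e3@B+o
p,R=pose([-57,6,80],.392)
for q in([-57,6,80],[2,-29,36],[-66.7+13*np.cos(.392),2+13*np.sin(.392),20]):
  u=proj(d,L2W(q))[0];print(q,u);cv2.circle(g,tuple(int(round(x)) for x in (u+.5-[220,170])*6),4,(0,0,255),1)
cv2.imwrite("pics/t4.png",g)
```

```text
12550 z [-7.08485306 -5.71196731 -1.27095933] rear x [58.1799734  58.28601751]
15 y [-9.13887261  8.61991293] mid -0.2594798443624793 z -5.865635223602018
25 y [-8.97716278  8.63144767] mid -0.17285755699063454 z -5.829696683266673
35 y [-9.06601163  8.66018461] mid -0.20291351014077375 z -5.878687245642997
45 y [-8.95152264  8.74814016] mid -0.10169123943312286 z -5.86644632032092
[-57, 6, 80] [278.66147589 224.19378266]
[2, -29, 36] [252.383806   201.67534751]
[np.float64(-54.686091161685745), np.float64(6.966487131230137), 20] [267.24165663 226.26493341]
```

View pics/t4.png

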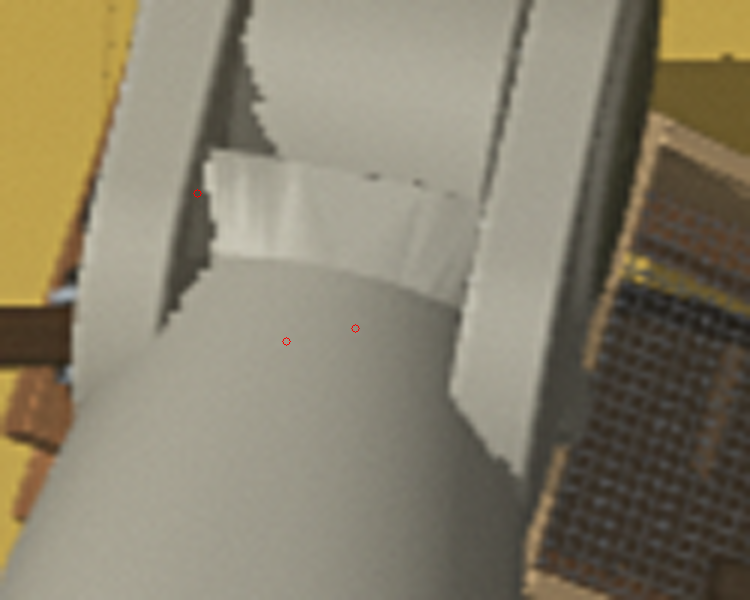

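The top camera sees only the arm over the red marks. The in-hand pose is good: 0.2 mm off centre and square, with the TCP at puller x = 13, z = 24. I'll step downhill so the wrist camera sees the loop and post in the working orientation.

Request:
carry_out(increments=[[[-0.36,0,-0.1,0,0,0],[-0.36,0,-0.1,0,0,0],[-0.36,0,-0.1,0,0,0],[-0.36,0,-0.1,0,0,0],[-0.36,0,-0.1,0,0,0]]])

```text
clock: 9.5
tcp_pos: [0.5032, -0.0524, 0.2846]
orientation: [-0.114, 0.643, 0.721, 0.233]
wrist_force: [0.4, 0.0, -0.9]
finger_gap: 0.0184
grip_force: 69.1
```

```bash
sed -i 's/^LX,LZ=.*/LX,LZ=13.,24.  # TCP in puller frame, mm/' h.py
python3 - <<'E'
from h import *
p0,R0=cmd();json.dump({"p":(p0+R0@np.array([-.18,0,-.05])).tolist(),"R":R0.tolist()},open("cmd.json","w"))
for i in range(2):
  s=env.get_state();d=cam("wrist");print(s["clock"],s["tcp_pos"]-cmd()[0])
  for t in(.35,.42):
    print(fit_loop(d,th0=t))
np.savez("c5.npz",**{k:d[k] for k in("frame","W","R","t","intrinsics","z_map")})
o,B=fr();h=(d["W"]-o)@B.T*1e3;cp=(-d["R"].T@d["t"]-o)@B.T*1e3;print("cam",cp)
m=(abs(h[...,0]-2)<14)&(abs(h[...,1]+28)<14)&(h[...,2]>6)&(h[...,2]<33)
P=h[m];print("post surf",len(P),P.mean(0),np.percentile(P,[2,98],axis=0))
from scipy.optimize import least_squares
v=cp[:2]-P[:,:2].mean(0);v/=np.linalg.norm(v)
sl=least_squares(lambda a:np.hypot(P[:,0]-a[0],P[:,1]-a[1])-3,P[:,:2].mean(0)-3*v,loss="soft_l1",f_scale=.5);print("post",sl.x,np.median(abs(sl.fun)))
r=h[(abs(h[...,2])<3)&(abs(h[...,0])<25)&(abs(h[...,1])<90)];print("rail z",np.median(r[:,2]),"edges x",np.percentile(r[:,0],[1,99]))
cv2.imwrite("pics/w5.png",d["frame"])
c=np.load("c1.npz");h=(c["W"]-o)@B.T*1e3;m=np.zeros((480,640),bool);m[226:250,468:486]=1;P=h[m&(h[...,2]>5)&(h[...,2]<34)]
sl=least_squares(lambda a:np.hypot(P[:,0]-a[0],P[:,1]-a[1])-3,[1,-29],loss="soft_l1",f_scale=.5);print("post c1",sl.x)
E
```

```text
9.5 [ 9.18367685e-05 -1.42230900e-03 -6.17176047e-05]
(array([-67.29847754,   1.68008965,   0.39512785]), 396, np.float64(0.5909052289234182), np.float64(21.312239094433405))
(array([-67.29847741,   1.68008956,   0.3951258 ]), 396, np.float64(0.590910792147155), np.float64(21.312239094433405))
9.55 [-2.49148370e-05 -4.51014913e-04  3.04807482e-04]
(array([-67.37652846,   1.5890732 ,   0.38569566]), 389, np.float64(0.5711005296294847), np.float64(21.34595094347315))
(array([-67.37652834,   1.58907313,   0.38569501]), 389, np.float64(0.5710979848425257), np.float64(21.34595094347315))
cam [-63.82452401   2.70822264 260.73886934]
post surf 150 [ -0.21658676 -27.84131518  20.21523335] [[ -1.39070842 -31.01598817   6.35918808]
 [  2.51884669 -25.83406225  32.6158573 ]]
post [  1.86117222 -28.86802308] 0.1170409461695634
rail z -0.0142345575417117 edges x [-23.08015469  23.03539131]
post c1 [  1.81325233 -28.86784673]
```

View pics/w5.png

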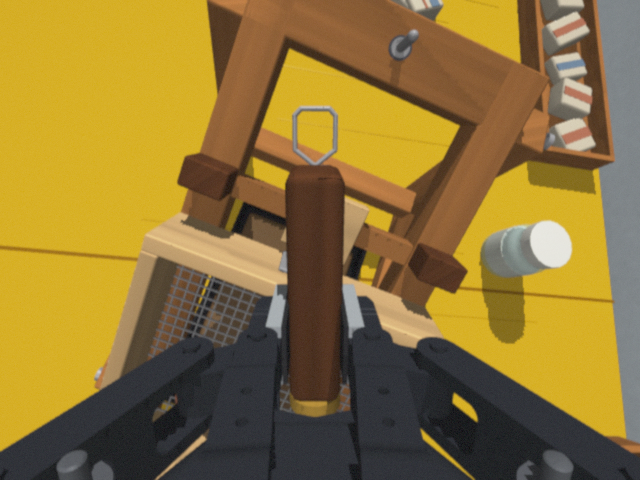

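The loop at (316,135) is square to the view and in line with the handle. The post is at (403,45), and its fit agrees with the first view at (1.8,−28.9). Now hover, then lower the fork into the loop.

Run:
```python
from h import *
c=np.load("c5.npz");o,B=fr();h=(c["W"]-o)@B.T*1e3
th=.39;D=np.array([np.cos(th),np.sin(th)]);N=np.array([-D[1],D[0]]);C=np.array([-67.35,1.63])
X=(h[...,:2]-C)@D;Y=(h[...,:2]-C)@N;g=(h[...,2]>16)&(h[...,2]<26)
m=g&(abs(Y)<6)&(X>6)&(X<25);print("far X",np.percentile(X[m],[5,50,95]),m.sum(),"z",np.median(h[m][:,2]))
for sgn in(1,-1):
  m=g&(abs(X)<8)&(Y*sgn>8)&(Y*sgn<18);print("side Y",np.percentile(Y[m],[5,50,95]),m.sum())
def at(X,z): return [*(C+X*D),z]
go(*pose(at(8.5,60),th),3)
go(*pose(at(8.5,21.5),th),4)
```

```text
far X [13.16994994 14.31561884 15.50225006] 102 z 20.988873511755276
side Y [11.62386921 12.83372177 14.1365568 ] 117
side Y [-14.11421575 -12.78505545 -11.5183533 ] 132
[0.352, 0.001, 0.139, -0.0, -0.0, 0.001] min rows 3.0
[0.0004, 0.0003, 0.0774, -0.0003, -0.0002, -0.0005] min rows 0.6
```

Request:
carry_out(increments=[[[0.352,0.001,0.139,0,0,0.001],[0.352,0.001,0.139,0,0,0.001],[0.352,0.001,0.139,0,0,0.001],[0.352,0.001,0.139,0,0,0.001],[0.352,0.001,0.139,0,0,0.001]]])

```text
clock: 10.22
tcp_pos: [0.4856, 0.1376, 0.3067]
orientation: [-0.114, 0.643, 0.721, 0.232]
wrist_force: [1.0, 0.2, -1.1]
finger_gap: 0.0186
grip_force: 68.9
```

Request:
carry_out(increments=[[[0.0004,0.0003,0.03,-0.0003,-0.0002,-0.0005],[0.0004,0.0003,0.05,-0.0003,-0.0002,-0.0005],[0.0004,0.0003,0.065,-0.0003,-0.0002,-0.0005],[0.0004,0.0003,0.0774,-0.0003,-0.0002,-0.0005],[0.0004,0.0003,0.0774,-0.0003,-0.0002,-0.0005]]])

```text
clock: 10.85
tcp_pos: [0.4916, 0.155, 0.2722]
orientation: [-0.113, 0.643, 0.721, 0.232]
wrist_force: [-0.2, 1.2, -1.4]
finger_gap: 0.0185
grip_force: 69.0
```

Run:
```python
from h import *
s=env.get_state();p,R=cmd();print(s['clock'],(s['tcp_pos']-p)@R*1e3,s['wrist_force']@R,s['ft_torque'])
th=.39;D=np.array([np.cos(th),np.sin(th)]);C=np.array([-67.35,1.63])
go(*pose([*(C+20.5*D),21.5],th),4)   # 6 mm past contact
```

```text
10.85 [-0.27014584 -0.2329816   0.33015706] [ 0.40533727 -0.35239955  1.73253043] [-0.56653448  0.17712295  0.01952335]
[0.024, -0.0, -0.0, -0.0, 0.0, 0.0] min rows 0.2
```

Request:
carry_out(increments=[[[0.008,0,0,0,0,0],[0.016,0,0,0,0,0],[0.024,0,0,0,0,0],[0.024,0,0,0,0,0],[0.024,0,0,0,0,0]]])

```text
clock: 11.48
tcp_pos: [0.49, 0.1654, 0.2782]
orientation: [-0.113, 0.643, 0.721, 0.233]
wrist_force: [0.6, -2.4, -3.4]
finger_gap: 0.0187
grip_force: 69.0
```

Run:
```python
from h import *
s=env.get_state();p,R=cmd();print(s['clock'],(s['tcp_pos']-p)@R*1e3,s['wrist_force']@R,s['ft_torque'],s["finger_gap"])
```

```text
11.475 [-0.16290517  0.00581613 -0.05225116] [-3.72724145 -0.20285168  1.88710465] [-1.1046431   0.11036992 -0.14977747] 0.01867407141566251
```

About 3.7 N on the fork shows it has caught the loop. Next is to swing straight, lift, stretch past the post and lower.

```bash
cat >> h.py <<'E'
def path(a,b,n=5,nd=4,hold=0):
    "a,b=(x,y,z,th,pitch); n rows from a to b, relative to the commanded pose"
    p0,R0=cmd();a,b=np.array(a,float),np.array(b,float);out=[]
    for k in range(1,n+1):
        p,R=pose(*(lambda q:(q[:3],q[3],q[4]))(a+(b-a)*k/n))
        out.append(np.round(np.r_[R0.T@(p-p0)/.5,Ro.from_matrix(R0.T@R).as_rotvec()/2/np.pi],nd))
    r=out[-1];json.dump({"p":(p0+R0@(r[:3]*.5)).tolist(),"R":(R0@Ro.from_rotvec(r[3:]*2*np.pi).as_matrix()).tolist()},open("cmd.json","w"))
    print([r.tolist() for r in out])
E
python3 - <<'E'
from h import *
a=(-48.4,9.4,21.5,.39,0);m=(-42,-9,38,.2,.14);b=(-37,-28.9,53,0,.25);c=(13,-28.9,53,0,.25)
path(a,m);path(m,b);path(b,c)
E
```

```text
[[-0.0011, 0.0154, -0.0122, -0.0001, 0.0045, 0.0061], [-0.0025, 0.0306, -0.0244, -0.0004, 0.0089, 0.0121], [-0.0044, 0.0458, -0.0365, -0.0008, 0.0134, 0.0182], [-0.0067, 0.0609, -0.0486, -0.0014, 0.0178, 0.0242], [-0.0095, 0.0759, -0.0607, -0.0022, 0.0222, 0.0302]]
[[0.0008, 0.016, -0.0103, -0.0009, 0.0035, 0.0063], [0.0011, 0.0318, -0.0206, -0.002, 0.007, 0.0126], [0.001, 0.0476, -0.031, -0.0033, 0.0105, 0.0188], [0.0006, 0.0633, -0.0414, -0.0046, 0.014, 0.0251], [-0.0003, 0.0787, -0.0518, -0.0061, 0.0175, 0.0313]]
[[0.0194, 0.0, 0.005, -0.0, -0.0, -0.0], [0.0388, 0.0, 0.0099, -0.0, -0.0, -0.0], [0.0582, 0.0, 0.0149, -0.0, -0.0, -0.0], [0.0775, 0.0, 0.0198, -0.0, -0.0, -0.0], [0.0969, 0.0, 0.0248, -0.0, -0.0, -0.0]]
```

Request:
carry_out(increments=[[[-0.0011,0.0154,-0.0122,-0.0001,0.0045,0.0061],[-0.0025,0.0306,-0.0244,-0.0004,0.0089,0.0121],[-0.0044,0.0458,-0.0365,-0.0008,0.0134,0.0182],[-0.0067,0.0609,-0.0486,-0.0014,0.0178,0.0242],[-0.0095,0.0759,-0.0607,-0.0022,0.0222,0.0302]]])

```text
clock: 12.1
tcp_pos: [0.5243, 0.1487, 0.3097]
orientation: [-0.181, 0.692, 0.644, 0.27]
wrist_force: [0.1, -3.2, -3.6]
finger_gap: 0.0188
grip_force: 69.0
```

Request:
carry_out(increments=[[[0.0008,0.016,-0.0103,-0.0009,0.0035,0.0063],[0.0011,0.0318,-0.0206,-0.002,0.007,0.0126],[0.001,0.0476,-0.031,-0.0033,0.0105,0.0188],[0.0006,0.0633,-0.0414,-0.0046,0.014,0.0251],[-0.0003,0.0787,-0.0518,-0.0061,0.0175,0.0313]]])

```text
clock: 12.72
tcp_pos: [0.5594, 0.1294, 0.3339]
orientation: [-0.228, 0.74, 0.557, 0.301]
wrist_force: [-0.7, -2.5, -4.3]
finger_gap: 0.0187
grip_force: 69.0
```

Run:
```python
from h import *
s=env.get_state();o,B=fr();print(s['clock'],s["tcp_pos"],s['wrist_force'],"local f",B@s['wrist_force'],s['joint_pos'].round(2),s["finger_gap"])
```

```text
12.725 [0.55935558 0.12935869 0.33391928] [-0.68296602 -2.48892082 -4.28718263] local f [-4.3786534  -0.02234724 -2.42239537] [-0.28  0.18 -0.11  1.27  0.77  1.58] 0.018723945450351737
```

Request:
carry_out(increments=[[[0.0194,0,0.005,0,0,0],[0.0388,0,0.0099,0,0,0],[0.0582,0,0.0149,0,0,0],[0.0775,0,0.0198,0,0,0],[0.0969,0,0.0248,0,0,0]]])

```text
clock: 13.35
tcp_pos: [0.5707, 0.1719, 0.3588]
orientation: [-0.228, 0.739, 0.558, 0.3]
wrist_force: [-1.4, -4.5, -6.9]
finger_gap: 0.0188
grip_force: 69.0
```

Request:
carry_out(increments=[[[0,0,0,0,0,0],[0,0,0,0,0,0],[0,0,0,0,0,0]]])

```text
clock: 13.72
tcp_pos: [0.5707, 0.171, 0.3583]
orientation: [-0.228, 0.739, 0.558, 0.301]
wrist_force: [-1.8, -4.8, -6.9]
finger_gap: 0.0188
grip_force: 69.0
```

Run:
```python
from h import *
s=env.get_state();o,B=fr();p,R=cmd();print(s['clock'],(s["tcp_pos"]-p)@B.T*1e3,"local f",B@s['wrist_force'],s['joint_pos'].round(2),s["finger_gap"])
print(np.degrees(Ro.from_matrix(R.T@Rq(s["orientation"]).as_matrix()).as_rotvec()))
c=cam("wrist");Rt=Rq(s["orientation"]).as_matrix();L=(c["W"]-s["tcp_pos"])@Rt*1e3
m=np.zeros((480,640),bool);m[160:400,270:360]=1
f=c["frame"].astype(int);m&=(L[...,2]<12)&(L[...,2]>-25)&(f[...,2]>f[...,0]+15)
P=L[m];print("handle",len(P),"rear x",np.percentile(P[:,0],99.8));top=P[abs(P[:,2]+5.9)<2]
for lo in(15,25,35,45):
  q=top[(top[:,0]>lo)&(top[:,0]<lo+10)];print(lo,np.percentile(q[:,1],[1,99]).mean(),np.median(q[:,2]))
for n in("scene","top"):
  d=cam(n);np.savez("c6%s.npz"%n,**{k:d[k] for k in("frame","W","R","t","intrinsics","z_map")})
  u=proj(d,np.array([[1.85,-28.9,36],[13,-28.9,53],[-116.7,-29,20]])/1e3@B+o);print(n,u.round(1).tolist())
  h=(d["W"]-o)@B.T*1e3
  # sieve uphill wall: top edge at z 58
  m=(h[...,2]>50)&(h[...,2]<62)&(abs(h[...,1])<100)&(h[...,0]>-260)&(h[...,0]<-80);print("wall x",np.percentile(h[m][:,0],[90,95,98]) if m.any() else None,m.sum())
d=np.load("c6scene.npz");print(proj({k:d[k] for k in d.files},[.55,.11,.25]))
```

```text
13.725 [-0.50143142  0.04323528 -0.19899209] local f [-7.8795719   0.43346315 -3.39605269] [-0.19  0.17 -0.07  1.24  0.77  1.69] 0.018766448047290975
[ 0.01511963 -0.02246522  0.05533008]
handle 12566 rear x 58.32000440092775
15 0.3495942328830095 -6.211669706120696
25 0.38861940042940457 -6.237817501500592
35 0.34222984763319975 -6.2445582295474935
45 0.3670646533199511 -6.257478778114843
scene [[344.6, 246.5], [344.7, 241.0], [336.5, 247.9]]
wall x [-125.85756316 -124.12028179 -122.47945014] 80
top [[252.4, 201.7], [250.6, 198.9], [294.9, 221.4]]
wall x [-183.96904868 -180.38661032 -178.03247342] 156
[[346.08079475 251.04945686]]
```

The spring is loaded at about 7.5 N and the sieve has come up to its stops. Lowering over the post in two stages.

Run:
```python
from h import *
y=-28.9
a=(13,y,53,0,.25);m=(13,y,32,0,.12);b=(13,y,16,0,0)
path(a,m);path(m,b)
```

```text
[[-0.0018, 0.0, 0.0133, -0.0, -0.0042, -0.0], [-0.0038, 0.0, 0.0266, -0.0, -0.0083, -0.0], [-0.0058, 0.0, 0.04, -0.0, -0.0124, -0.0], [-0.0081, 0.0, 0.0533, -0.0, -0.0166, -0.0], [-0.0104, 0.0, 0.0666, -0.0, -0.0207, -0.0]]
[[-0.0005, 0.0, 0.0112, -0.0, -0.0038, -0.0], [-0.0012, 0.0, 0.0223, -0.0, -0.0077, -0.0], [-0.0019, 0.0, 0.0335, -0.0, -0.0115, -0.0], [-0.0028, 0.0, 0.0446, -0.0, -0.0153, -0.0], [-0.0038, 0.0, 0.0557, -0.0, -0.0191, -0.0]]
```

Request:
carry_out(increments=[[[-0.0018,0,0.0133,0,-0.0042,0],[-0.0038,0,0.0266,0,-0.0083,0],[-0.0058,0,0.04,0,-0.0124,0],[-0.0081,0,0.0533,0,-0.0166,0],[-0.0104,0,0.0666,0,-0.0207,0]]])

```text
clock: 14.5
tcp_pos: [0.5761, 0.1904, 0.3311]
orientation: [-0.191, 0.757, 0.572, 0.252]
wrist_force: [-2.3, -5.2, -5.0]
finger_gap: 0.0189
grip_force: 69.0
```

Run:
```python
from h import *
s=env.get_state();o,B=fr();print(s['clock'],"local f",B@s['wrist_force'],s["finger_gap"])
```

```text
14.5 local f [-7.37110706  0.81445619 -1.53991599] 0.01888646266321007
```

Request:
carry_out(increments=[[[-0.0005,0,0.0112,0,-0.0038,0],[-0.0012,0,0.0223,0,-0.0077,0],[-0.0019,0,0.0335,0,-0.0115,0],[-0.0028,0,0.0446,0,-0.0153,0],[-0.0038,0,0.0557,0,-0.0191,0]]])

```text
clock: 15.12
tcp_pos: [0.5804, 0.2048, 0.3082]
orientation: [-0.156, 0.771, 0.582, 0.206]
wrist_force: [-2.6, -6.8, -2.4]
finger_gap: 0.0189
grip_force: 69.3
```

Request:
carry_out(increments=[[[0,0,0,0,0,0],[0,0,0,0,0,0]]])

```text
clock: 15.38
tcp_pos: [0.5803, 0.2049, 0.3084]
orientation: [-0.156, 0.771, 0.582, 0.206]
wrist_force: [-1.7, -6.8, -3.1]
finger_gap: 0.0189
grip_force: 69.3
```

Run:
```python
from h import *
s=env.get_state();o,B=fr();p,R=cmd();print(s['clock'],"local f",B@s['wrist_force'],s["finger_gap"],(s["tcp_pos"]-p)@B.T*1e3)
y=-28.9
path((13,y,16,0,0),(-1,y,16,0,0))
```

```text
15.375 local f [-7.63251176 -0.19451868  0.85796832] 0.018864782557838432 [0.37294669 0.06945978 0.3390226 ]
[[-0.0056, 0.0, 0.0, -0.0, -0.0, -0.0], [-0.0112, 0.0, 0.0, -0.0, -0.0, -0.0], [-0.0168, 0.0, 0.0, -0.0, -0.0, -0.0], [-0.0224, 0.0, 0.0, -0.0, -0.0, -0.0], [-0.028, 0.0, 0.0, -0.0, -0.0, -0.0]]
```

Request:
carry_out(increments=[[[-0.0056,0,0,0,0,0],[-0.0112,0,0,0,0,0],[-0.0168,0,0,0,0,0],[-0.0224,0,0,0,0,0],[-0.028,0,0,0,0,0]]])

```text
clock: 16.0
tcp_pos: [0.5775, 0.1939, 0.302]
orientation: [-0.156, 0.77, 0.583, 0.208]
wrist_force: [-0.1, 0.5, 0.2]
finger_gap: 0.0187
grip_force: 69.3
```

Run:
```python
from h import *
s=env.get_state();o,B=fr();p,R=cmd();print(s['clock'],"local f",B@s['wrist_force'],s["finger_gap"],(s["tcp_pos"]-p)@B.T*1e3)
y=-28.9
path((-1,y,16,0,0),(-1,y,26,0,0));path((-1,y,26,0,0),(-1,y,90,0,0))
```

```text
16.0 local f [ 0.51745848  0.20677237 -0.09937943] 0.018747513442832976 [ 1.32007633 -0.27483339  0.57226107]
[[0.0, 0.0, -0.004, -0.0, -0.0, -0.0], [0.0, 0.0, -0.008, -0.0, -0.0, -0.0], [0.0, 0.0, -0.012, -0.0, -0.0, -0.0], [0.0, 0.0, -0.016, -0.0, -0.0, -0.0], [0.0, 0.0, -0.02, -0.0, -0.0, -0.0]]
[[0.0, 0.0, -0.0256, -0.0, -0.0, -0.0], [0.0, 0.0, -0.0512, -0.0, -0.0, -0.0], [0.0, 0.0, -0.0768, -0.0, -0.0, -0.0], [0.0, 0.0, -0.1024, -0.0, -0.0, -0.0], [0.0, 0.0, -0.128, -0.0, -0.0, -0.0]]
```

The load has gone over to the post. Now lifting out.

Request:
carry_out(increments=[[[0,0,-0.004,0,0,0],[0,0,-0.008,0,0,0],[0,0,-0.012,0,0,0],[0,0,-0.016,0,0,0],[0,0,-0.02,0,0,0]]])

```text
clock: 16.62
tcp_pos: [0.5756, 0.1882, 0.3097]
orientation: [-0.156, 0.771, 0.582, 0.206]
wrist_force: [0.3, 0.0, -2.3]
finger_gap: 0.0182
grip_force: 69.1
```

Run:
```python
from h import *
s=env.get_state();o,B=fr();p,R=cmd();print(s['clock'],"local f",B@s['wrist_force'],(s["tcp_pos"]-p)@B.T*1e3)
```

```text
16.625 local f [-1.06260914 -0.31355149 -2.09693686] [-1.17893459e-02  5.02641784e-03 -6.38572908e+01]
```

Request:
carry_out(increments=[[[0,0,-0.0256,0,0,0],[0,0,-0.0512,0,0,0],[0,0,-0.0768,0,0,0],[0,0,-0.1024,0,0,0],[0,0,-0.128,0,0,0]]])

```text
clock: 17.25
tcp_pos: [0.5669, 0.157, 0.3659]
orientation: [-0.156, 0.771, 0.582, 0.207]
wrist_force: [-0.2, -1.1, -1.1]
finger_gap: 0.0187
grip_force: 69.1
```

Request:
carry_out(increments=[[[-0.3,0,-0.12,0,0,0],[-0.36,0,-0.12,0,0,0],[-0.36,0,-0.12,0,0,0],[-0.36,0,-0.12,0,0,0],[-0.36,0,-0.12,0,0,0]]])

```text
clock: 17.88
tcp_pos: [0.5164, -0.0218, 0.3274]
orientation: [-0.156, 0.771, 0.582, 0.207]
wrist_force: [1.0, 1.1, -0.3]
finger_gap: 0.0186
grip_force: 69.1
```

Run:
```python
from h import *
p0,R0=cmd();json.dump({"p":(p0+R0@np.array([-.18,0,-.06])).tolist(),"R":R0.tolist()},open("cmd.json","w"))
s=env.get_state();d=cam("wrist");o,B=fr();print(s["clock"],s["tcp_pos"]-cmd()[0],s["finger_gap"])
h=(d["W"]-o)@B.T*1e3
m=(abs(h[...,1]+29)<16)&(h[...,0]>-40)&(h[...,0]<12)&(h[...,2]>6)&(h[...,2]<45)
P=h[m]
far=P[(P[:,0]>4)&(P[:,2]<34)];print("uphill of post",len(far),far.mean(0),np.percentile(far[:,2],[5,50,95]))
sd=P[(abs(abs(P[:,1]+29)-12.75)<2.5)];print("sides",len(sd),np.percentile(sd,[5,50,95],axis=0))
m=(h[...,2]>50)&(h[...,2]<62)&(abs(h[...,1])<90)&(h[...,0]>-170)&(h[...,0]<-90);print("wall x",np.percentile(h[m][:,0],[50,95,99]))
cv2.imwrite("pics/w7.png",cv2.resize(d["frame"][:240,200:520],None,fx=2.4,fy=2.4,interpolation=cv2.INTER_CUBIC))
```

```text
17.875 [ 0.0002493  -0.00045596  0.0004367 ] 0.018630229566456304
uphill of post 148 [  5.3364416  -28.84183021  20.94764393] [19.42933565 20.66466534 21.9967318 ]
sides 377 [[-20.61115773 -42.96652902  19.31758914]
 [ -8.11755128 -39.7607836   20.57257672]
 [  3.39985504 -15.14442247  21.82197952]]
wall x [-134.43190036 -130.40244359 -130.08343414]
```

View pics/w7.png

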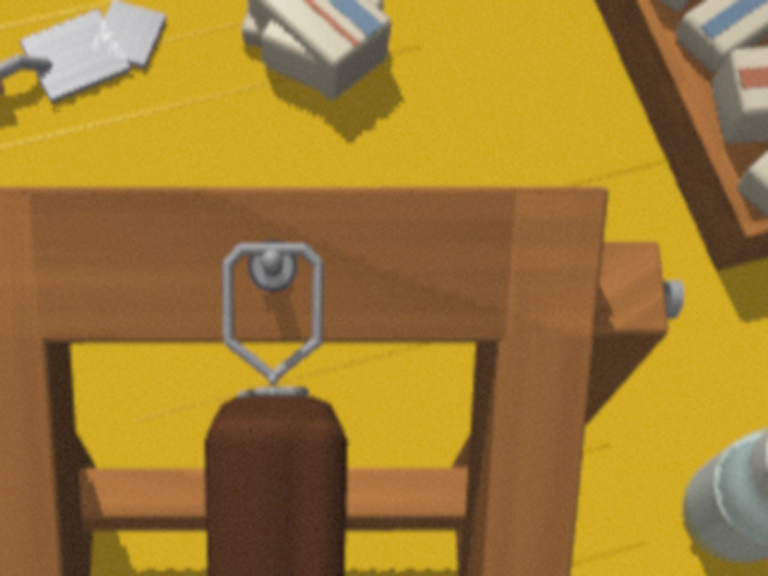

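The picture confirms the loop around the post at (272,262), with its far end bearing on the uphill side. The wire sits about 16 mm below the post top, and the wall has moved about 24 mm up to the stops. Now laying the puller back at its old free spot.

Run:
```python
from h import *
a=np.array([.6653,-.7466]);R=tool([-a[0],-a[1],0],[0,0,-1]);p0,R0=cmd()
w=Ro.from_matrix(R0.T@R).as_rotvec();print(np.degrees(w))
go([.48,-.20,.40],R0@Ro.from_rotvec(w*.45).as_matrix(),3)
print('-');go([.4944,-.4248,.12],R,4)
print('-');go([.4944,-.4248,.032],R,4)
print('-');go([.4944,-.4248,.0245],R,4)
```

```text
[ 15.03977818 -27.42730723 -56.18562642]
[-0.242, 0.028, -0.308, 0.019, -0.034, -0.07] min rows 3.1
-
[-0.2942, -0.043, 0.2015, 0.0114, -0.0211, -0.043] min rows 2.9
[-0.2449, -0.1003, 0.2428, 0.0115, -0.0212, -0.043] min rows 2.9
-
[-0.0, -0.0, 0.176, 0.0, 0.0, 0.0] min rows 1.4
-
[-0.0, -0.0, 0.015, 0.0, 0.0, 0.0] min rows 0.1
```

Request:
carry_out(increments=[[[-0.242,0.028,-0.308,0.019,-0.034,-0.07],[-0.242,0.028,-0.308,0.019,-0.034,-0.07],[-0.242,0.028,-0.308,0.019,-0.034,-0.07],[-0.242,0.028,-0.308,0.019,-0.034,-0.07],[-0.242,0.028,-0.308,0.019,-0.034,-0.07]]])

```text
clock: 18.55
tcp_pos: [0.4807, -0.1991, 0.3999]
orientation: [-0.09, 0.632, 0.76, 0.118]
wrist_force: [0.2, -0.7, -1.6]
finger_gap: 0.0188
grip_force: 69.3
```

Request:
carry_out(increments=[[[-0.2942,-0.043,0.2015,0.0114,-0.0211,-0.043],[-0.2942,-0.043,0.2015,0.0114,-0.0211,-0.043],[-0.2942,-0.043,0.2015,0.0114,-0.0211,-0.043],[-0.2942,-0.043,0.2015,0.0114,-0.0211,-0.043],[-0.2942,-0.043,0.2015,0.0114,-0.0211,-0.043]]])

```text
clock: 19.18
tcp_pos: [0.4875, -0.3105, 0.2603]
orientation: [-0.046, 0.526, 0.847, 0.06]
wrist_force: [-0.1, -0.0, -0.4]
finger_gap: 0.0186
grip_force: 69.1
```

Request:
carry_out(increments=[[[-0.2449,-0.1003,0.2428,0.0115,-0.0212,-0.043],[-0.2449,-0.1003,0.2428,0.0115,-0.0212,-0.043],[-0.2449,-0.1003,0.2428,0.0115,-0.0212,-0.043],[-0.2449,-0.1003,0.2428,0.0115,-0.0212,-0.043],[-0.2449,-0.1003,0.2428,0.0115,-0.0212,-0.043]]])

```text
clock: 19.8
tcp_pos: [0.4954, -0.424, 0.1221]
orientation: [0.001, 0.409, 0.913, -0.0]
wrist_force: [-0.5, 1.1, 0.2]
finger_gap: 0.019
grip_force: 69.1
```

Request:
carry_out(increments=[[[0,0,0.07,0,0,0],[0,0,0.13,0,0,0],[0,0,0.176,0,0,0],[0,0,0.176,0,0,0],[0,0,0.176,0,0,0]]])

```text
clock: 20.42
tcp_pos: [0.4958, -0.4253, 0.0348]
orientation: [0.002, 0.409, 0.913, -0.001]
wrist_force: [0.6, -0.3, -0.4]
finger_gap: 0.0191
grip_force: 69.2
```

Request:
carry_out(increments=[[[0,0,0.004,0,0,0],[0,0,0.008,0,0,0],[0,0,0.012,0,0,0],[0,0,0.015,0,0,0],[0,0,0.015,0,0,0]]])

```text
clock: 21.05
tcp_pos: [0.4943, -0.4249, 0.0246]
orientation: [0.0, 0.409, 0.912, -0.0]
wrist_force: [-0.8, 0.3, 0.4]
finger_gap: 0.0188
grip_force: 69.4
```

Request:
carry_out(increments=[[[0,0,0,0,0,0],[0,0,0,0,0,0],[0,0,0,0,0,0]]])

```text
clock: 21.42
tcp_pos: [0.4943, -0.4249, 0.0246]
orientation: [0.0, 0.409, 0.912, -0.0]
wrist_force: [-0.6, 0.1, 1.4]
finger_gap: 0.0186
grip_force: 69.5
```

Run:
```python
from h import *
s=env.get_state();p,R=cmd();print(s['clock'],(s["tcp_pos"]-p)*1e3,s['wrist_force'],s['ft_torque'],np.degrees(Ro.from_matrix(R.T@Rq(s["orientation"]).as_matrix()).as_rotvec()))
d=cam("wrist")
f=d["frame"].astype(int);W=d["W"];m=np.zeros((480,640),bool);m[160:400,270:360]=1
m&=(f[...,2]>f[...,0]+15)&(W[...,2]<.045)&(W[...,2]>.02);L=(W-s["tcp_pos"])@Rq(s["orientation"]).as_matrix()*1e3
q=L[...,0][m]
for lo in(15,30,45):k=m&(L[...,0]>lo)&(L[...,0]<lo+10)&(abs(L[...,1])<8);print(lo,np.median(W[k][:,2]))
```

```text
21.425 [-0.10541361 -0.08675385  0.09208616] [-0.58755122  0.08612549  1.43080129] [ 0.07011586  0.20362204 -0.06753871] [ 0.00983783 -0.00043394  0.00708228]
15 0.030354338957509205
30 0.03039807234753292
45 0.03037769245480402
```

The handle top is at 30.4 mm and the bench is carrying its weight. Releasing.

Request:
carry_out(increments=[[[0,0,0,0,0,0],[0,0,0,0,0,0],[0,0,0,0,0,0],[0,0,0,0,0,0],[0,0,0,0,0,0]]], jaw=0.4, squeeze=20)

```text
clock: 22.1
tcp_pos: [0.4944, -0.4248, 0.0245]
orientation: [0.0, 0.409, 0.912, -0.0]
wrist_force: [1.4, 0.1, -0.3]
finger_gap: 0.0516
grip_force: 0.0
```

Request:
carry_out(increments=[[[0,0,-0.05,0,0,0],[0,0,-0.15,0,0,0],[0,0,-0.27,0,0,0],[0,0,-0.4,0,0,0],[0,0,-0.4,0,0,0]]])

```text
clock: 22.72
tcp_pos: [0.4964, -0.427, 0.2314]
orientation: [0.005, 0.409, 0.912, -0.002]
wrist_force: [0.9, -0.2, 0.6]
finger_gap: 0.0511
grip_force: 0.0
```

Run:
```python
from h import *
s=env.get_state();print(s['clock'],s["tcp_pos"],s["finger_gap"],s["wrist_force"])
d=cam("top");o,B=fr();h=(d["W"]-o)@B.T*1e3
m=(h[...,2]>50)&(h[...,2]<62)&(abs(h[...,1])<90)&(h[...,0]>-170)&(h[...,0]<-90);print("wall x",np.percentile(h[m][:,0],[50,95]))
f=d["frame"];c=np.load("c0.npz")
A=cv2.resize(f[150:310,215:385],None,fx=2.6,fy=2.6,interpolation=cv2.INTER_CUBIC);C=cv2.resize(f[205:285,420:510],None,fx=3.8,fy=3.8,interpolation=cv2.INTER_CUBIC)
M=np.zeros((420,790,3),np.uint8);M[:A.shape[0],:A.shape[1]]=A;M[:C.shape[0],445:445+C.shape[1]]=C;cv2.imwrite("pics/t8.png",M)
```

```text
22.725 [ 0.49641949 -0.42697689  0.23135476] 0.051076871148595535 [ 0.88160271 -0.16299896  0.58255078]
wall x [-132.7384211 -128.7988806]
```

View pics/t8.png

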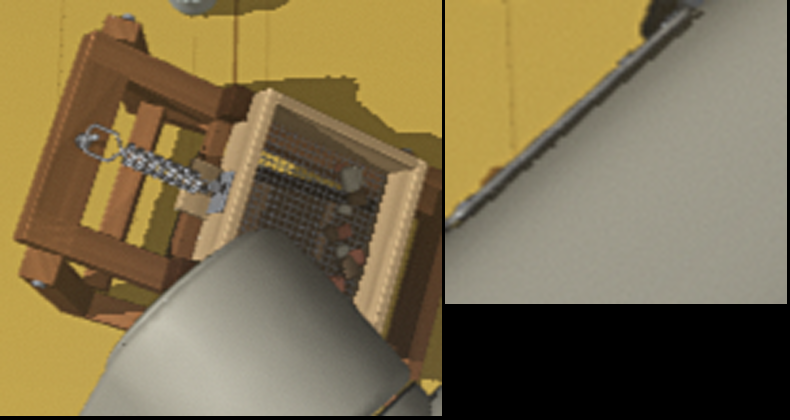

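The stretched spring runs from the sieve to the post at (85,140), and the sieve is up against its stop block at (240,100). A last check of the puller with the wrist camera, then I'll hand in.

Run:
```python
from h import *
d=cam("wrist");W=d["W"];a=np.array([.6653,-.7466]);o=np.array([.4864,-.4159]);b=np.array([.7466,.6653])
s=(W[...,:2]-o)@a;t=(W[...,:2]-o)@b;m=(abs(t)<.014)&(s>-.06)&(s<.13)&(W[...,2]<.06)&(W[...,2]>.024)
ok=m.sum()>300;hz=np.median(W[...,2][m&(s<.04)]);print(m.sum(),hz,s[m].min(),s[m&(s<.05)].max(),np.median(t[m]))
if ok and abs(hz-.03)<.004: print(env.hand_in())
```

```text
2495 0.030159537523552202 -0.04598190862305552 0.049383748028977145 -0.0009469516244326211
the job is handed in; nothing more can be done
None
```

The job is handed in: the loop is on the post about 16 mm below its top, the sieve looked up against its stops in the last view, and the puller lies flat where it was first picked up, with nothing else touched.

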